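Pack fuse holders lug-first in two layers with a separator

TASK

Pack the three loose fuse holders into the tray with the one already lying there, every one flat on its base with its lug pointing to the tray's low-lip side, like the first: first fill the empty place beside the one already there, then lay the finned separator plate level on that layer inside the tray's corner posts, fin up and running from lip to back wall, and then set the other two holders on the plate, one each side of the fin. Any of the three may go in any of the places; leave the mirror, lantern, egg cup, jar, cap and tin where they are.

Things in the scene. Friction and masses are not known exactly. Their poses are not given: they have to be found in the camera images.
- tray: fixed plywood tray, outside 100 (x) x 108 (y) mm, inside 90 x 98, floor 4 thick; origin under its centre, z up. -x side: low lip 10 high; +x side: wall 44 high; y sides 12 high, but 44 in the end 18 mm (corner posts). Places at x 0, y +26 and -26, holders along x, lug to -x. Undersides: lower layer 4, plate 32, upper layer 36 above the bench
- holder_set: black fuse holder, 76 (x) x 34 (y) x 28 mm: flat base 8 thick, x -22 to 38; lug 16 wide, 6 thick, x -38 to -22; grip block on top 36 (x) x 16 (y), centred on the origin, 8 to 28 above the underside. Origin on the underside, mid-length; z up, lug to -x. This one already lies in the tray, at y = +26 mm, correctly; it stays
- holder_a: black fuse holder, 76 (x) x 34 (y) x 28 mm: flat base 8 thick, x -22 to 38; lug 16 wide, 6 thick, x -38 to -22; grip block on top 36 (x) x 16 (y), centred on the origin, 8 to 28 above the underside. Origin on the underside, mid-length; z up, lug to -x. Lies in one of the three places of the leaning shelf
- holder_b: black fuse holder, 76 (x) x 34 (y) x 28 mm: flat base 8 thick, x -22 to 38; lug 16 wide, 6 thick, x -38 to -22; grip block on top 36 (x) x 16 (y), centred on the origin, 8 to 28 above the underside. Origin on the underside, mid-length; z up, lug to -x. Lies in one of the three places of the leaning shelf, turned end for end to holder_a
- holder_c: black fuse holder, 76 (x) x 34 (y) x 28 mm: flat base 8 thick, x -22 to 38; lug 16 wide, 6 thick, x -38 to -22; grip block on top 36 (x) x 16 (y), centred on the origin, 8 to 28 above the underside. Origin on the underside, mid-length; z up, lug to -x. Lies flat on the bench, turned any way
- holder_a_lug (a point): end of the lug of holder_a, 38 mm from its origin along -x, 3 mm above its underside
- holder_b_lug (a point): end of the lug of holder_b, 38 mm from its origin along -x, 3 mm above its underside
- holder_c_lug (a point): end of the lug of holder_c, 38 mm from its origin along -x, 3 mm above its underside
- holder_set_lug (a point): end of the lug of holder_set, 38 mm from its origin along -x, 3 mm above its underside
- separator: loose aluminium separator plate, 84 (x) x 92 (y) x 4 mm, with a standing fin on the middle of its top: 56 (x) x 8 (y) mm, 12 mm high above the plate (top 16 mm above the underside). Origin at the centre of the underside, z up; either end may face the lip. Lies on the bench
- shelf: wooden box shelf, 224 mm wide (y), fixed; floor leaning 0.5 rad; it faces -x, away from the robot. Origin on the bench under the middle of its 3 places (y -62, 0, 62), where the floor is 42 high. Things lie on the slope, lengthwise up it, on a 14 mm ledge; side walls 22, strips between 6 high. A 12 mm bar along y at x 17, height 142, on 156 high side posts, is in a vertical gripper's way
- mirror: small steel mirror, 76 x 50 x 5 mm, origin under its centre; lies in the remaining place of the leaning shelf; leave alone
- lantern: dark green folding LED lantern, 90 mm across, 125 mm high, upright on the bench, origin under its centre; leave alone
- egg_cup: white melamine egg cup, 48 mm across, 60 mm high, origin under its centre; leave alone
- jar: open orange plastic jar, 58 mm across, 70 mm high, origin under its centre; leave alone
- cap: its cap lying upside down, 56 mm across, 14 mm high, origin under its centre; leave alone
- tin: flat metal tin, 55 x 85 x 22 mm, origin under its centre; leave alone

How it is judged (in metres and radians):
On the way, in this order (a step that is already met when the one before it is completed fails the run):
1. the lower layer is complete: a second holder lies in the tray beside the first, base down, lug to the low lip (x of holder_set in the frame of tray between -0.01 and 0.01 m and y of holder_set in the frame of tray between 0.014 and 0.038 m and z of holder_set in the frame of tray between 0 and 0.008 m and x of holder_set_lug in the frame of tray below -0.024 m and angle between the x axis of holder_set and the x axis of tray, either way round below 0.21 rad and angle between holder_set's own z axis and vertical below 0.1 rad and ((x of holder_a in the frame of tray between -0.01 and 0.01 m and y of holder_a in the frame of tray between -0.038 and -0.014 m and z of holder_a in the frame of tray between 0 and 0.008 m and x of holder_a_lug in the frame of tray below -0.024 m and angle between the x axis of holder_a and the x axis of tray, either way round below 0.21 rad and angle between holder_a's own z axis and vertical below 0.1 rad) or (x of holder_b in the frame of tray between -0.01 and 0.01 m and y of holder_b in the frame of tray between -0.038 and -0.014 m and z of holder_b in the frame of tray between 0 and 0.008 m and x of holder_b_lug in the frame of tray below -0.024 m and angle between the x axis of holder_b and the x axis of tray, either way round below 0.21 rad and angle between holder_b's own z axis and vertical below 0.1 rad) or (x of holder_c in the frame of tray between -0.01 and 0.01 m and y of holder_c in the frame of tray between -0.038 and -0.014 m and z of holder_c in the frame of tray between 0 and 0.008 m and x of holder_c_lug in the frame of tray below -0.024 m and angle between the x axis of holder_c and the x axis of tray, either way round below 0.21 rad and angle between holder_c's own z axis and vertical below 0.1 rad))), for 0.2 s.
2. the separator plate lies level on the two lower holders, inside the corner posts, fin up (all of step 1 and x of separator in the frame of tray between -0.006 and 0.006 m and y of separator in the frame of tray between -0.006 and 0.006 m and z of separator in the frame of tray between 0.029 and 0.035 m and angle between separator's own z axis and vertical below 0.07 rad and angle between the x axis of separator and the x axis of tray, either way round below 0.15 rad), for 0.2 s.
At the end, for the whole second after the job is handed in: Two holders on the tray floor, two on the plate, lugs to the low lip: within 10 mm (x), 12 mm (y), 4 mm (z) of their places, level to 0.1 rad, along the tray to 0.21 rad. Plate between, fin up, within 6 mm (x, y) and 3 mm (z), level to 0.07 rad, turned under 0.15 rad. All at rest (all of step 2 and ((x of holder_a in the frame of tray between -0.01 and 0.01 m and y of holder_a in the frame of tray between 0.014 and 0.038 m and z of holder_a in the frame of tray between 0.032 and 0.04 m and x of holder_a_lug in the frame of tray below -0.024 m and angle between the x axis of holder_a and the x axis of tray, either way round below 0.21 rad and angle between holder_a's own z axis and vertical below 0.1 rad) or (x of holder_b in the frame of tray between -0.01 and 0.01 m and y of holder_b in the frame of tray between 0.014 and 0.038 m and z of holder_b in the frame of tray between 0.032 and 0.04 m and x of holder_b_lug in the frame of tray below -0.024 m and angle between the x axis of holder_b and the x axis of tray, either way round below 0.21 rad and angle between holder_b's own z axis and vertical below 0.1 rad) or (x of holder_c in the frame of tray between -0.01 and 0.01 m and y of holder_c in the frame of tray between 0.014 and 0.038 m and z of holder_c in the frame of tray between 0.032 and 0.04 m and x of holder_c_lug in the frame of tray below -0.024 m and angle between the x axis of holder_c and the x axis of tray, either way round below 0.21 rad and angle between holder_c's own z axis and vertical below 0.1 rad)) and ((x of holder_a in the frame of tray between -0.01 and 0.01 m and y of holder_a in the frame of tray between -0.038 and -0.014 m and z of holder_a in the frame of tray between 0.032 and 0.04 m and x of holder_a_lug in the frame of tray below -0.024 m and angle between the x axis of holder_a and the x axis of tray, either way round below 0.21 rad and angle between holder_a's own z axis and vertical below 0.1 rad) or (x of holder_b in the frame of tray between -0.01 and 0.01 m and y of holder_b in the frame of tray between -0.038 and -0.014 m and z of holder_b in the frame of tray between 0.032 and 0.04 m and x of holder_b_lug in the frame of tray below -0.024 m and angle between the x axis of holder_b and the x axis of tray, either way round below 0.21 rad and angle between holder_b's own z axis and vertical below 0.1 rad) or (x of holder_c in the frame of tray between -0.01 and 0.01 m and y of holder_c in the frame of tray between -0.038 and -0.014 m and z of holder_c in the frame of tray between 0.032 and 0.04 m and x of holder_c_lug in the frame of tray below -0.024 m and angle between the x axis of holder_c and the x axis of tray, either way round below 0.21 rad and angle between holder_c's own z axis and vertical below 0.1 rad)) and linear speed of each of holder_a, holder_b, holder_c, holder_set, separator below 0.02 m/s); the robot touches nothing.
It fails at once if a bystander (mirror, lantern, egg cup, jar, cap, tin) is moved more than 30 mm (distance of any of lantern, mirror, egg_cup, jar, cap, tin from where it was at the start of the episode above 0.03 m).
It fails at once if the holder already in the tray is moved more than 20 mm (distance of holder_set from where it was at the start of the episode above 0.02 m).
It also fails if it takes over 72 s, if anything falls off the work surface, if the arm or the gripper's body presses on something with over 40 N, if the wrist force passes 120 N, or if a joint passes its speed limit or range.

ROBOT

A 6-joint arm with a two-finger parallel gripper is mounted at the origin on the work surface. World frame = base frame: x ahead of the robot, y to its left, z up, the work surface at z = 0. Lengths are in mm, angles in rad, forces in N, time in s.
With the tool pointing down it reaches from about 350 to 875 mm from the base axis. Payload 4.2 kg.
Tool frame: the origin (TCP) lies at the very end of the fingers, on their centre line; the grasp point (between the pads) lies 19 mm behind it; z points along the fingers, y is the line along which they close (so a half turn about z gives the same grasp; the last joint's range is limited). The gripper opens to 85 mm and grips with 20 to 120 N. Pads are 22 mm wide; open, the fingers measure 114 mm over their backs; the gripper's body (76 mm by 85 mm) begins 54 mm behind the grasp point. The pads swing forward as they close: fully open they stand 13 mm farther back than shut.
Start: joints at [-1.031, 0.385, 0.008, 0, -1.194, -0.259], TCP at [173.219, -600.495, 231.312] pointing down, gripper open.
Joint ranges: [-3.14, 3.14], [-1.21, 2.06], [-1.07, 1.41], [-3.16, 2.05], [-2.99, -0.16], [-3.1, 3.1]. Speed limits (rad/s): [2.79, 2.79, 3.14, 3.14, 3.14, 3.14].

INTERFACE

Orientations are given as a unit quaternion [x, y, z, w].
In Python, from bench import read_state, get_image, get_calibration, job_done gives the robot as it stands.
- The arm moves only by the shell command python3 -m creep 'ROWS'. ROWS is a JSON object of lists of equal length, an entry for each row: "translation": the shift along the world's x, y, z in cm, a list of three; "delta_rot": the turn, a rotation vector about the world's x, y, z in degrees, a list of three; "hand": the finger opening in cm, from 0 to 8.54. A call has 1 to 8 rows; each row is the pose to reach, as a shift and turn from the pose commanded when the call began; what a row does not reach only later rows make up. A row lasts 1/8 s, in which the tool goes at most 62.5 mm and 10.7 degrees, less where a joint would pass 70% of its speed; a pose out of reach is approached as far as the arm can. A call with a gripper value outside its range is refused whole. The fingers move at their own pace and stop on an object; the grip force is fixed at half the most. Time passes only in rows, so rows that repeat a pose let the fingers close. It gives the time, the measured TCP pose, the force, the opening and the grip force at its end, in the units of the state.
- read_state(): the state, without advancing time (a new reading comes with each control period).
- get_image(name): name is "side" or "top"; returns (picture, depth): 384x512x3 uint8, red, green, blue; 384x512 float32, mm along the optical axis (not along the pixel's ray), 0 where there is no reading.
- get_calibration(name): a dict with "intrinsics" (3x3 intrinsics, pixels), "dist" ([k1, k2, p1, p2, k3] as OpenCV has them; the pictures are not rectified), "xyz" and "attitude" of the camera in the world. Camera axes: x right, y down, z forward; pixel columns grow to the right and rows downward; lengths in mm; the calibration is good to about 2 mm. A picture is of the moment at which its call begins. get_calibration takes no time and is no camera call.
- job_done(): hands the job in; it is judged then, once.
The state is a dict: "clock": time; "joints": joint angles; "joint_vel": joint speeds; "joint_efforts": joint torques, N m; "position": TCP position; "ee_rot": TCP orientation; "contact_force": force on the tool from outside, world axes, zero at the start; "wrist_torque": the same for the moment, N m; "gripper_width": finger opening in mm; "grasp_force": force on a finger pad.
Only numpy, scipy, OpenCV 4.12 (cv2) and the standard library are available. Lean on these libraries where they do the work, as an engineer would, in place of code of your own. Each camera call takes 0.05 s, during which the arm holds its last target. There are 200 camera calls.

## Working session

There is one attempt and no reset: what is moved stays moved. The work goes in short steps, Python scripts to look and compute and a shell command to move; the robot and the scene stay as the last step left them, time stands still between calls to the robot, and variables do not carry over. Pictures are saved under pics/ and viewed, at most 10 in all, crops included, and the job is handed in when it is done.

```bash
mkdir -p pics; ls
cat > h.py <<'E'
import numpy as np,cv2
from scipy.spatial.transform import Rotation as R
from bench import *
def cal(n):
    c=get_calibration(n);return np.array(c["intrinsics"],float),np.array(c["dist"],float),np.array(c["xyz"],float),c["attitude"]
def rot(a):
    a=np.array(a,float)
    return a if a.shape==(3,3) else R.from_quat(a).as_matrix()
def cloud(n,d):
    K,D,t,a=cal(n);h,w=d.shape
    u,v=np.meshgrid(np.arange(w),np.arange(h))
    p=cv2.undistortPoints(np.stack([u,v],-1).reshape(-1,1,2).astype(np.float32),K,D).reshape(h,w,2)
    P=np.dstack([p,np.ones((h,w))])*d[...,None]
    return P@rot(a).T+t
def ray(n,uv,z):
    K,D,t,a=cal(n)
    p=cv2.undistortPoints(np.array(uv,np.float32).reshape(-1,1,2),K,D).reshape(-1,2)
    r=np.c_[p,np.ones(len(p))]@rot(a).T
    return t+r*((z-t[2])/r[:,2])[:,None]
E
python3 - <<'E'
from h import *
s=read_state();print(s)
for n in("top","side"):
    print(get_calibration(n))
    im,d=get_image(n);cv2.imwrite(f"pics/{n}0.png",cv2.resize(im[...,::-1],(800,600)));np.savez(f"{n}0.npz",im=im,d=d)
    P=cloud(n,d);print(n,[P[v,u].round(0) for v,u in((380,20),(380,500),(10,20),(10,500),(192,256))])
E
```

```text
pics
{'clock': 0.0, 'joints': array([-1.03142333e+00,  3.85538721e-01,  6.62844330e-03, -5.09663283e-04,
       -1.19398095e+00, -2.58569706e-01]), 'joint_vel': array([-9.61179213e-05,  5.40961890e-04, -4.70922866e-04, -4.19962110e-04,
        1.43519385e-04, -2.07364900e-03]), 'joint_efforts': array([-7.50273239e-05, -3.92287409e+01,  1.88397914e+01,  4.18631360e+00,
       -4.64227822e-03, -3.40176463e-06]), 'position': array([ 173.04770675, -599.96166671,  230.23178147]), 'ee_rot': array([-1.39847645e-01,  9.90172451e-01,  1.05719444e-03, -1.88650885e-04]), 'contact_force': array([-0.41266809, -0.3672015 ,  0.21185607]), 'wrist_torque': array([-0.0263466 ,  0.00241062, -0.0495158 ]), 'grasp_force': 0.0, 'gripper_width': 85.28789977701851}
{'intrinsics': array([[368.39269527,   0.        , 257.56339595],
       [  0.        , 368.39269527, 192.21579884],
       [  0.        ,   0.        ,   1.        ]]), 'dist': array([-0.0538701,  0.       ,  0.       ,  0.       ,  0.       ]), 'xyz': array([ 428.84679043,  -60.71989607, 1052.83771681]), 'attitude': array([-0.7031544 ,  0.70882234, -0.03046337,  0.04708256])}
top [array([  8., 651.,  -1.]), array([ 251., -337.,  605.]), array([1588., 1216., -655.]), array([ 1583., -1308.,  -731.]), array([546., -32.,  -4.])]
{'intrinsics': array([[449.17656721,   0.        , 260.86562376],
       [  0.        , 449.17656721, 188.52153333],
       [  0.        ,   0.        ,   1.        ]]), 'dist': array([-0.00617342,  0.        ,  0.        ,  0.        ,  0.        ]), 'xyz': array([368.68267294, 672.6582025 , 800.89228434]), 'attitude': array([-0.09694627,  0.91527229, -0.38763692,  0.05114361])}
side [array([792., 478., 139.]), array([ 44., 258.,   1.]), array([1598., -730.,  148.]), array([176., -32., 530.]), array([564., -87.,  33.])]
```

View pics/top0.png

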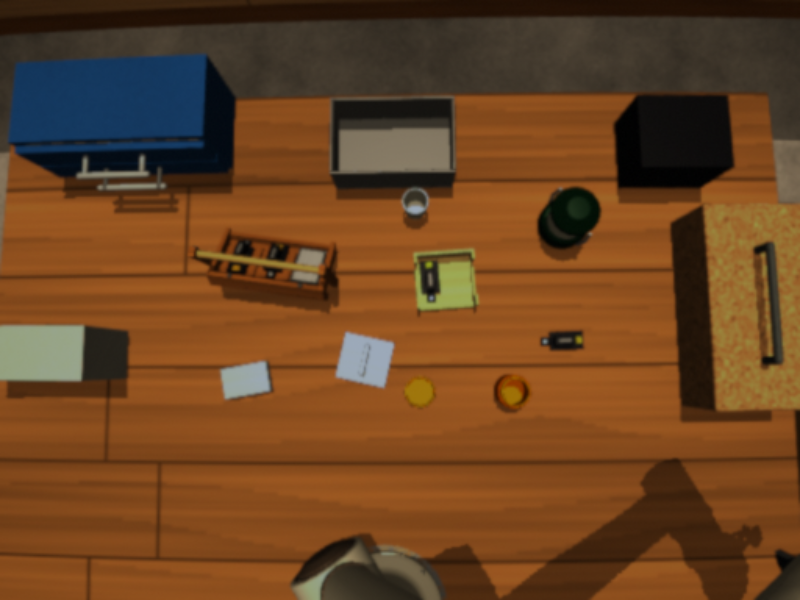

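View pics/side0.png

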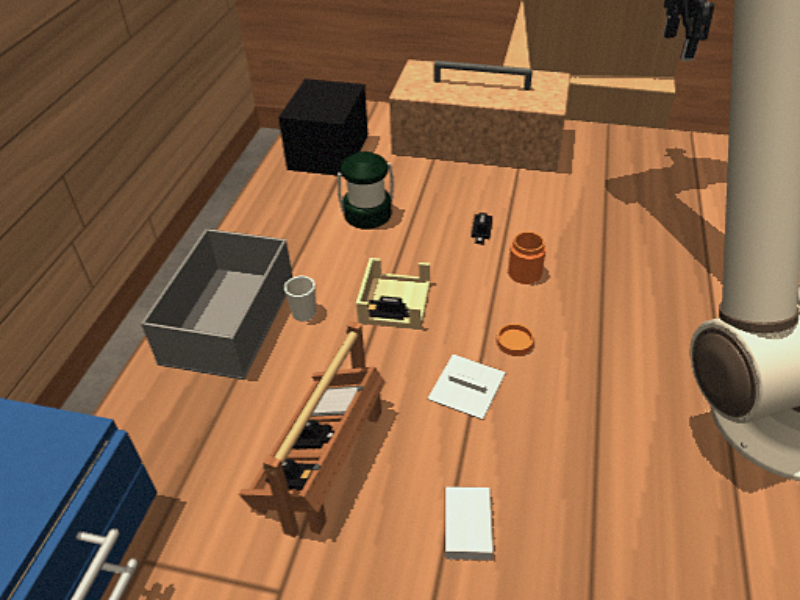

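The top view (800 px wide) shows the tray at about (445,280) with its lip toward the robot and holder_set on the left. The shelf is at (270,265), with holders at (240,255) and (275,258) and the mirror at (308,265). The separator is at (365,360) and holder_c at (563,340), lug to the left. The side view confirms this, with the shelf's ledge on the far (+x) side. I'll measure next.

Run:
```python
from h import *
T=np.load("top0.npz");S=np.load("side0.npz");im,d=T["im"],T["d"];P=cloud("top",d);Ps=cloud("side",S["d"]);ims=S["im"]
hsv=cv2.cvtColor(im,cv2.COLOR_RGB2HSV)
def roi(m,a,b,c,e):
    o=np.zeros_like(m);o[b:e,a:c]=m[b:e,a:c];return o
def rect(m,z,name):
    c=max(cv2.findContours(m.astype(np.uint8),0,1)[0],key=cv2.contourArea).reshape(-1,2)
    w=ray("top",c,z)[:,:2].astype(np.float32);r=cv2.minAreaRect(w)
    print(name,"ctr",np.round(r[0],1),"size",np.round(r[1],1),"ang",round(r[2],1),"meanz",P[m][:,2].mean().round(1),np.percentile(P[m][:,2],[2,50,98]).round(1));return r
sep=roi((hsv[...,1]<80)&(hsv[...,2]>110),205,205,262,255);rect(sep,4,"sep")
fin=(P[...,2]>10)&(P[...,2]<25);fin=roi(fin,210,210,258,252);rect(fin,16,"fin")
dk=roi(hsv[...,2]<70,335,205,385,230);rect(dk,8,"holder_c dark")
hc=roi(P[...,2]>4,335,200,385,232);rect(hc,8,"holder_c z");hb=roi(P[...,2]>22,335,200,385,232);rect(hb,28,"c block")
tr=roi((P[...,2]>25)&(P[...,2]<60),255,150,315,205);rect(tr,44,"tray tall")
ty=roi((hsv[...,0]>24)&(hsv[...,0]<45)&(hsv[...,1]>80),255,150,315,205);rect(ty,12,"tray colour")
# bench height
print("bench",np.percentile(P[240:300,100:350,2],[5,50,95]).round(1))
# height maps of tray & shelf in side cam
q=Ps.reshape(-1,3);qt=P.reshape(-1,3)
c=np.vstack([q])
for nm,c in(("side",q),("top",qt)):
    m=(c[:,2]>35)&(c[:,2]<52)&(abs(c[:,0]-590)<110)&(abs(c[:,1]+100)<100)&(c[:,0]<690)
    r=cv2.minAreaRect(c[m,:2].astype(np.float32));print("tray",nm,m.sum(),r)
    b=(c[:,2]>136)&(c[:,2]<160)&(abs(c[:,0]-600)<120)&(c[:,1]>30)&(c[:,1]<420)
    print("bar",nm,b.sum(),cv2.minAreaRect(c[b,:2].astype(np.float32)))
    m=(c[:,2]>6)&(c[:,2]<135)&(abs(c[:,0]-600)<120)&(c[:,1]>60)&(c[:,1]<400)
    print("shelf",nm,cv2.minAreaRect(c[m,:2].astype(np.float32)))
a=cv2.resize(im[140:200,120:220],(400,240),interpolation=2);b=cv2.resize(im[150:210,255:355],(400,240),interpolation=2)
a2=cv2.resize(ims[200:350,150:250],(400,600),interpolation=2);
o=np.zeros((600,800,3),np.uint8);o[:240,:400]=a;o[240:480,:400]=b;o[:,400:]=a2
o[480:600,:200]=cv2.resize(im[200:230,337:387],(200,120))
o[480:600,200:400]=cv2.resize(ims[160:205,205:280],(200,120))
cv2.imwrite("pics/crop1.png",o[...,::-1])
```

```text
sep ctr [437.8  33.9] size [93.7 85.2] ang 76.9 meanz 8.7 [-1.8  2.9 15.5]
fin ctr [436.4  34.1] size [ 7.9 54.8] ang 76.6 meanz 14.4 [11.1 14.5 18.1]
holder_c dark ctr [ 469.5 -328.3] size [62.3 31.1] ang 89.4 meanz 12.5 [ 2.2  7.8 28.9]
holder_c z ctr [ 468.1 -324.3] size [71.3 33.9] ang 89.4 meanz 54.0 [   4.2    8.2 1052.8]
c block ctr [ 468.7 -323.4] size [33.7 13.9] ang 89.4 meanz 159.6 [  23.6   27.3 1052.8]
tray tall ctr [ 618.6 -111.2] size [ 20.5 107.2] ang 4.0 meanz 37.1 [27.  39.5 46. ]
tray colour ctr [ 581.8 -114.6] size [106.1 110.8] ang 3.5 meanz 17.3 [-0.8  4.2 45.2]
bench [-4.2 -0.9  7.1]
tray side 213 ((581.8616333007812, -111.74825286865234), (100.09729766845703, 111.48394012451172), 3.4482340812683105)
bar side 822 ((598.1287841796875, 195.87062072753906), (226.33636474609375, 20.314468383789062), 81.61849212646484)
shelf side ((605.1222534179688, 213.8551483154297), (257.3553466796875, 146.74217224121094), 88.18502807617188)
tray top 130 ((579.3958740234375, -113.58210754394531), (100.11979675292969, 107.04935455322266), 3.119783401489258)
bar top 453 ((596.310791015625, 194.98486328125), (224.82272338867188, 19.29135513305664), 81.37901306152344)
shelf top ((607.9873046875, 192.60430908203125), (224.23757934570312, 110.06824493408203), 81.53507232666016)
```

View pics/crop1.png

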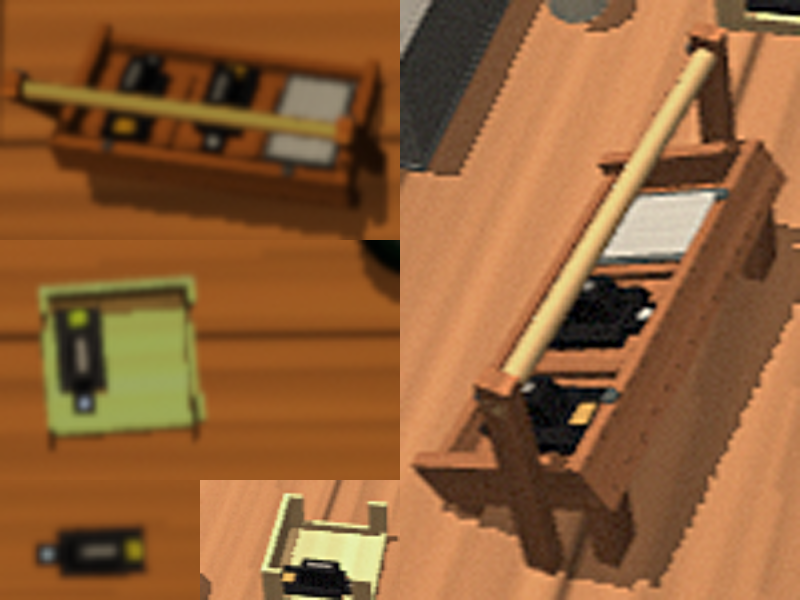

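The crop shows the tray lip at the bottom, toward the robot. The outer-left shelf holder has its lug away from the robot (yellow end near), and the middle one has its lug toward the robot. holder_c has its lug to +y. Next I'll cross-check with the side view and fit the shelf slope.

Run:
```python
from h import *
T=np.load("top0.npz");S=np.load("side0.npz")
for n,D in(("top",T),("side",S)):
    im,d=D["im"],D["d"];P=cloud(n,d);P[d==0]=-999;hsv=cv2.cvtColor(im,cv2.COLOR_RGB2HSV)
    x,y,z=P[...,0],P[...,1],P[...,2]
    def rc(m,zz,nm):
        c=max(cv2.findContours(m.astype(np.uint8),0,1)[0],key=cv2.contourArea).reshape(-1,2)
        r=cv2.minAreaRect(ray(n,c,zz)[:,:2].astype(np.float32));print(n,nm,np.round(r[0],1),np.round(r[1],1),round(r[2],1),np.median(z[m]).round(1))
    rc((hsv[...,1]<90)&(hsv[...,2]>110)&(abs(x-437)<70)&(abs(y-34)<70)&(z<10),4,"sep")
    rc((abs(x-437)<45)&(abs(y-34)<45)&(z>11)&(z<25),14,"fin")
    rc((abs(x-468)<50)&(abs(y+324)<60)&(z>23)&(z<40),28,"c block")
    rc((abs(x-468)<50)&(abs(y+324)<60)&(z>4)&(z<40),6,"c all")
    rc((abs(x-581)<45)&(abs(y+86)<30)&(z>25)&(z<37),31,"set block")
    # shelf
    ex=np.array([np.cos(np.deg2rad(171.6)),np.sin(np.deg2rad(171.6))]);ey=np.array([-ex[1],ex[0]])
    q=P[...,:2]-[614,192.9];lx=q@ex;ly=q@ey
    print(n,"bar lx",np.percentile(lx[(z>137)&(abs(lx)<50)&(abs(ly)<80)],[5,50,95]).round(1))
    b=(z>143)&(abs(lx)<60)&(abs(ly)<150);print(" posts ly",np.percentile(ly[b],[1,99]).round(1))
    mi=(hsv[...,1]<90)&(hsv[...,2]>90)&(ly>35)&(ly<95)&(abs(lx)<50)&(z>10)&(z<90)
    A=np.c_[lx[mi],ly[mi],np.ones(mi.sum())];k=np.linalg.lstsq(A,z[mi],rcond=None)[0];print(" mirror plane",k.round(3),"tilt",np.arctan(k[0]).round(3),mi.sum(),"lx,ly mean",lx[mi].mean().round(1),ly[mi].mean().round(1))
    # slope frame
    s=lx*np.cos(.5)+(z-42)*np.sin(.5);h=-lx*np.sin(.5)+(z-42)*np.cos(.5)
    print(" mirror h",np.median(h[mi]).round(1))
    for y0 in(-62,0):
        w=(abs(ly-y0)<25)&(abs(s)<60)
        bl=w&(h>20)&(h<34)&(hsv[...,2]<110);print(" block",y0,bl.sum(),"s",np.percentile(s[bl],[3,97]).round(1),"ly",np.percentile(ly[bl],[3,97]).round(1),"h",np.median(h[bl]).round(1))
        k2=w&(h>-2)&(h<34)&(hsv[...,2]<75);print("  dark s",np.percentile(s[k2],[2,98]).round(1),"ly",np.percentile(ly[k2],[2,98]).round(1))
```

```text
top sep [437.6  34.1] [95.1 85.7] 77.4 2.7
top fin [436.4  34.3] [ 7.8 54.9] 76.9 14.6
top c block [ 468.7 -323.4] [33.7 13.9] 89.4 26.9
top c all [ 468.2 -324.8] [71.4 33.9] 89.4 8.0
top set block [578.3 -85.8] [35.5 15.5] 5.5 31.0
top bar lx [14.1 19.8 24.7]
 posts ly [-109.2  112.3]
 mirror plane [ 5.540e-01 -3.000e-03  4.559e+01] tilt 0.506 234 lx,ly mean -2.7 62.0
 mirror h 2.9
 block -62 65 s [-15.   56.4] ly [-66.2 -50.6] h 25.8
  dark s [-38.5  41.4] ly [-75.6 -44.3]
 block 0 63 s [-14.5  18. ] ly [-6.1  9.2] h 26.1
  dark s [-37.2  38.7] ly [-12.4  18.2]
side sep [438.4  34.7] [92.8 85.2] 76.9 4.6
side fin [439.6  36.5] [13.7 56.3] 76.5 15.7
side c block [ 470.6 -319.9] [15.5 42.5] 2.2 28.4
side c all [ 471.3 -326.1] [34.1 88. ] 2.7 9.6
side set block [580.7 -82.7] [37. 23.] 3.3 32.3
side bar lx [13.  19.4 22.9]
 posts ly [-112.8  109.4]
 mirror plane [ 5.9700e-01 -1.5000e-02  4.9995e+01] tilt 0.538 341 lx,ly mean 2.9 60.3
 mirror h 6.1
 block -62 75 s [ 8.7 59.4] ly [-70.4 -55.2] h 25.5
  dark s [ 4.6 37.5] ly [-79.  -46.9]
 block 0 69 s [-1.1 19.9] ly [-9.1  6.4] h 26.3
  dark s [-18.5  31.9] ly [-17.5  13.3]
```

```bash
python3 -m creep '{"translation":[[29.6,27.7,-14],[29.6,27.7,-14],[29.6,27.7,-14],[29.6,27.7,-14],[29.6,27.7,-14],[29.6,27.7,-14],[29.6,27.7,-14],[29.6,27.7,-14]],"delta_rot":[[0,0,74.5],[0,0,74.5],[0,0,74.5],[0,0,74.5],[0,0,74.5],[0,0,74.5],[0,0,74.5],[0,0,74.5]],"hand":[5,5,5,5,5,5,5,5]}'; python3 -c "
from h import *
s=read_state();print(s['joints'].round(2),R.from_quat(s['ee_rot']).as_matrix().round(3))"
```

```text
clock: 1.1
position: [470.5, -320.7, 89.3]
ee_rot: [0.713, -0.702, -0.002, 0.001]
contact_force: [0.7, -0.3, 0.5]
gripper_width: 50.1
grasp_force: 0.0
[-0.31  0.43 -0.31 -0.   -0.83  0.33] [[ 0.016 -1.    -0.003]
 [-1.    -0.016  0.001]
 [-0.001  0.003 -1.   ]]
```

```bash
python3 -m creep '{"translation":[[0,0,-4],[0,0,-8],[0,0,-8],[0,0,-8],[0,0,-8],[0,0,-8],[0,0,-8],[0,0,-8]],"delta_rot":[[0,0,0],[0,0,0],[0,0,0],[0,0,0],[0,0,0],[0,0,0],[0,0,0],[0,0,0]],"hand":[5,5,5,1.2,1.2,1.2,1.2,1.2]}'; python3 -m creep '{"translation":[[0,0,6],[0,0,12],[0,0,12],[0,0,12]],"delta_rot":[[0,0,0],[0,0,0],[0,0,0],[0,0,0]],"hand":[1.2,1.2,1.2,1.2]}'
python3 - <<'E'
from h import *
s=read_state();print(s['position'],s['gripper_width'])
o=np.zeros((600,800,3),np.uint8)
for i,n in enumerate(("top","side")):
    im,d=get_image(n);np.savez(n+"1.npz",im=im,d=d)
    K,D,t,a=cal(n);p=s['position']
    uv=cv2.projectPoints(np.array([p]),R.from_matrix(rot(a)).inv().as_rotvec(),-rot(a).T@t,K,D)[0].ravel();print(n,uv)
    u,v=uv.astype(int);c=im[max(v-50,0):v+50,max(u-33,0):u+33];o[:,400*i:400*i+400]=cv2.resize(c,(400,600))
cv2.imwrite("pics/c1.png",o[...,::-1])
E
```

```text
clock: 2.1
position: [470.5, -324.3, 13.5]
ee_rot: [0.711, -0.703, 0.002, -0.001]
contact_force: [-1.1, -0.3, 6.8]
gripper_width: 14.4
grasp_force: 61.6
clock: 2.6
position: [468.7, -323.0, 131.4]
ee_rot: [0.711, -0.704, -0.0, -0.0]
contact_force: [-0.2, 0.7, -1.8]
gripper_width: 14.7
grasp_force: 60.6
[ 468.65390813 -323.0467756   131.37489346] 14.671052220247418
top [371.41426364 215.78840411]
side [310.77791687 108.56450917]
```

View pics/c1.png

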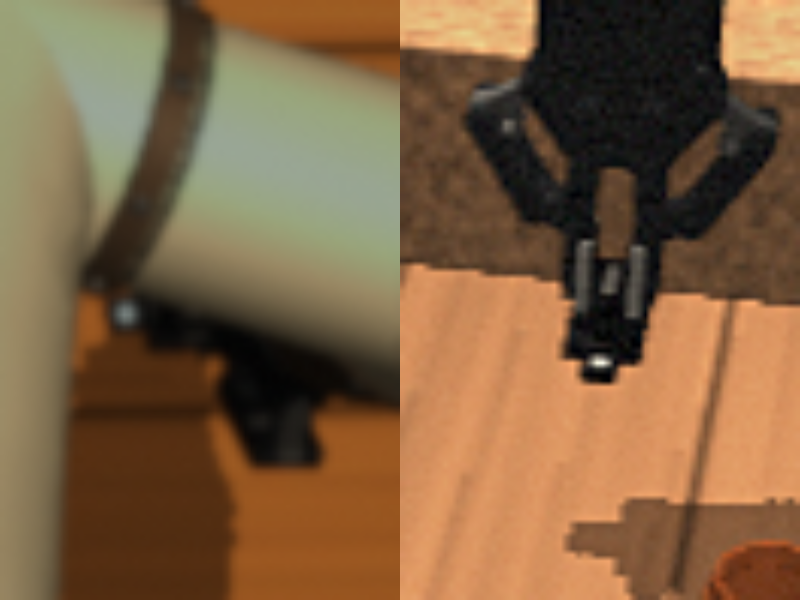

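The left half (top view) shows only the lug's white dot past the arm, at about (358.6,217.8). The right half (side view) shows the holder in the jaws, level, with the lug dot at about (310.2,118.8).

Run:
```python
from h import *
for z in(119,122,125):print(z,ray("top",[358.6,217.8],z)[0].round(1),ray("side",[310.2,118.8],z)[0].round(1))
# c lug on bench, before
for n in("top","side"):
    D=np.load(n+"0.npz");im=D["im"].astype(int);P=cloud(n,D["d"])
    m=(abs(P[...,0]-469)<12)&(P[...,1]>-300)&(P[...,1]<-270)&(im.min(2)>100)&(np.ptp(im,2)<60)
    print(n,m.sum(),P[m].mean(0).round(1) if m.any() else "")
    v,u=np.argwhere(m).mean(0);print(ray(n,[u,v],6))
    # set lug
    m=(abs(P[...,0]-543)<15)&(abs(P[...,1]+87)<12)&(P[...,2]>2)&(im.min(2)>100)&(np.ptp(im,2)<60)
    if m.any(): v,u=np.argwhere(m).mean(0);print("set",m.sum(),ray(n,[u,v],10))
```

```text
119 [ 464.4 -293.9  119. ] [ 465.5 -294.6  119. ]
122 [ 464.3 -293.2  122. ] [ 465.  -290.3  122. ]
125 [ 464.2 -292.4  125. ] [ 464.6 -286.1  125. ]
top 3 [ 467.5 -293.     6. ]
[[ 467.51064184 -292.98149762    6.        ]]
set 4 [[548.2889265  -87.66953789  10.        ]]
side 4 [ 469.  -293.1    6.7]
[[ 469.12406875 -293.94592685    6.        ]]
```

```bash
python3 -m creep '{"translation":[[0,6,0],[2,12,0],[6,18.5,0],[11.3,18.5,0],[11.3,18.5,0],[11.3,18.5,0],[11.3,18.5,0],[11.3,18.5,0]],"delta_rot":[[0,0,92.5],[0,0,92.5],[0,0,92.5],[0,0,92.5],[0,0,92.5],[0,0,92.5],[0,0,92.5],[0,0,92.5]],"hand":[1.2,1.2,1.2,1.2,1.2,1.2,1.2,1.2]}'; python3 -m creep '{"translation":[[0,0,0],[0,0,-4],[0,0,-8],[0,0,-8],[0,0,-8],[0,0,-8]],"delta_rot":[[0,0,7],[0,0,7],[0,0,7],[0,0,7],[0,0,7],[0,0,7]],"hand":[1.2,1.2,1.2,1.2,1.2,1.2]}'
python3 - <<'E'
from h import *
s=read_state();print(s['joints'].round(2),R.from_quat(s['ee_rot']).as_matrix().round(3)[:,1])
E
```

```text
clock: 3.7
position: [581.3, -138.4, 129.1]
ee_rot: [1.0, -0.027, -0.002, 0.0]
contact_force: [-0.1, 0.3, -1.0]
gripper_width: 14.5
grasp_force: 60.6
clock: 4.45
position: [583.4, -138.5, 53.0]
ee_rot: [1.0, 0.031, 0.002, 0.0]
contact_force: [-0.2, 0.1, 0.1]
gripper_width: 14.4
grasp_force: 60.6
[ 0.04  0.52 -0.27  0.   -0.78  1.6 ] [ 0.062 -0.998  0.   ]
```

```bash
python3 -m creep '{"translation":[[0,0,-2],[0,0,-3],[0,0,-3.4],[0,0,-3.4],[0,0,-3.4],[0,0,-3.4]],"delta_rot":[[0,0,0],[0,0,0],[0,0,0],[0,0,0],[0,0,0],[0,0,0]],"hand":[1.2,1.2,1.2,1.2,1.2,1.2]}'
```

```text
clock: 5.2
position: [582.4, -138.5, 17.6]
ee_rot: [1.0, 0.031, 0.0, 0.0]
contact_force: [0.1, -0.4, -1.4]
gripper_width: 14.3
grasp_force: 60.6
```

Not touching yet, so down a little more, then release and rise.

```bash
python3 -m creep '{"translation":[[0,0,-0.2],[0,0,-0.3],[0,0,-0.3],[0,0,-0.3]],"delta_rot":[[0,0,0],[0,0,0],[0,0,0],[0,0,0]],"hand":[1.2,1.2,1.2,1.2]}';python3 -m creep '{"translation":[[0,0,0],[0,0,0],[0,0,0.3],[0,0,5],[0,0,11],[0,0,14],[0,8,14],[0,15,14]],"delta_rot":[[0,0,0],[0,0,0],[0,0,0],[0,0,0],[0,0,0],[0,0,0],[0,0,0],[0,0,0]],"hand":[3,3,3,3,3,3,3,3]}'
```

```text
clock: 5.7
position: [582.5, -138.5, 17.5]
ee_rot: [1.0, 0.031, 0.0, 0.0]
contact_force: [-5.6, 2.8, 15.7]
gripper_width: 14.6
grasp_force: 62.8
clock: 6.7
position: [582.3, -12.8, 154.8]
ee_rot: [1.0, 0.03, 0.001, -0.0]
contact_force: [-0.0, -0.2, -0.2]
gripper_width: 29.5
grasp_force: 0.0
```

```bash
python3 -m creep '{"translation":[[-6,1,-3],[-12,2,-6],[-14.4,2.3,-7.4],[-14.4,2.3,-7.4],[-14.4,2.3,-7.4]],"delta_rot":[[0,0,-9],[0,0,-16.6],[0,0,-16.6],[0,0,-16.6],[0,0,-16.6]],"hand":[3,3,3,3,3]}'
python3 - <<'E'
from h import *
s=read_state();print(s['position'],s['ee_rot'])
o=np.zeros((600,800,3),np.uint8)
for i,n in enumerate(("top","side")):
    im,d=get_image(n);np.savez(n+"2.npz",im=im,d=d);P=cloud(n,d);hsv=cv2.cvtColor(im,cv2.COLOR_RGB2HSV);x,y,z=P[...,0],P[...,1],P[...,2]
    g=(hsv[...,0]>22)&(hsv[...,0]<48)&(hsv[...,1]>70)&(hsv[...,2]>90)&(abs(x-581)<75)&(abs(y+112)<75)
    # inner floor edges / tops: report along tray axes
    a=np.deg2rad(3.4);ex=np.array([np.cos(a),np.sin(a)]);ey=np.array([-ex[1],ex[0]]);q=P[...,:2]-[580.8,-112.3];lx=q@ex;ly=q@ey
    hi=g&(z>38)&(z<50);print(n,"tall lx",np.percentile(lx[hi],[1,99]).round(1),"ly",np.percentile(ly[hi],[1,99]).round(1))
    wl=g&(z>39)&(lx>35);k=np.polyfit(ly[wl],lx[wl],1);print("  wall x/slope",wl.sum(),k.round(3),np.percentile(lx[wl],[3,97]).round(1))
    lo=g&(z>6)&(z<14);print("  low lx",np.percentile(lx[lo],[2,98]).round(1),"ly",np.percentile(ly[lo],[2,98]).round(1))
    for y0 in(-26,26):
        b=(z>26)&(z<37)&(abs(ly-y0)<14)&(abs(lx)<28)&(hsv[...,2]<120);r=cv2.minAreaRect(np.c_[lx[b],ly[b]].astype(np.float32));print("  block",y0,b.sum(),np.round(r[0],1),np.round(r[1],1),round(r[2],1))
    c=im[140:210,250:325] if n=="top" else im[155:215,220:285]
    o[:,400*i:400*i+400]=cv2.resize(c,(400,600))
cv2.imwrite("pics/c2.png",o[...,::-1])
E
```

```text
clock: 7.32
position: [439.7, 9.9, 80.9]
ee_rot: [0.994, -0.113, 0.001, -0.0]
contact_force: [0.9, -0.2, 0.3]
gripper_width: 30.2
grasp_force: 0.0
[439.67934752   9.91695676  80.94324233] [ 9.93548324e-01 -1.13404428e-01  1.03884662e-03 -2.91836180e-04]
top tall lx [-49.9  48.1] ly [-54.4  52. ]
  wall x/slope 87 [-1.00e-03  4.46e+01] [37.7 48.1]
  low lx [-51.8  33.9] ly [-54.4  52.3]
  block -26 68 [ -2.  -27.1] [34.9 15.6] 2.3
  block 26 70 [-0.9 26.5] [35.8 15.5] 2.2
side tall lx [-48.1  50.5] ly [-53.8  54.4]
  wall x/slope 71 [-4.0000e-03  4.5957e+01] [36.9 50.3]
  low lx [-49.5  24.2] ly [-45.7  53.8]
  block -26 76 [ -0.4 -26.7] [36.1 22.4] 3.3
  block 26 73 [ 1.7 28.3] [34.5 17.5] 0.9
```

View pics/c2.png

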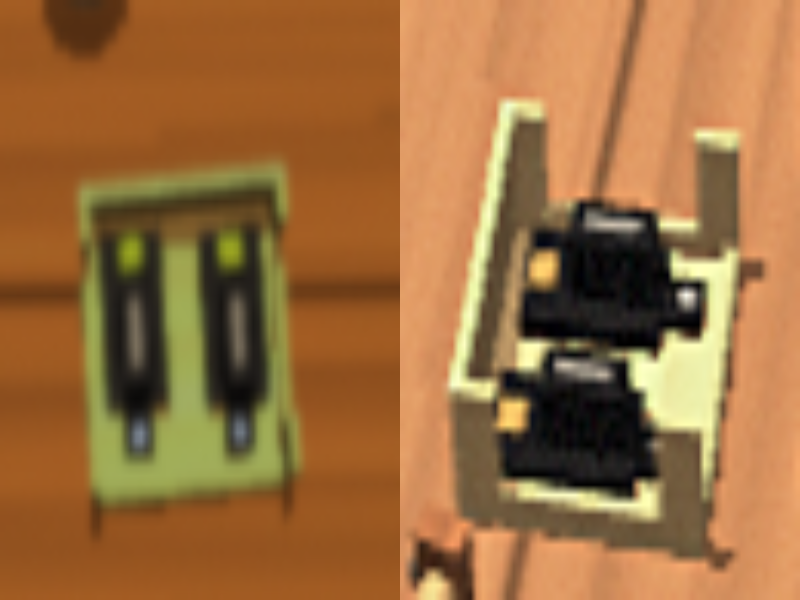

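The crop shows both holders in the tray, lugs to the lip, parallel and flat. Next is the separator fin.

```bash
python3 -m creep '{"translation":[[0,2.5,-1],[0,2.5,-4],[0,2.5,-7.2],[0,2.5,-7.2],[0,2.5,-7.2],[0,2.5,-7.2]],"delta_rot":[[0,0,0],[0,0,0],[0,0,0],[0,0,0],[0,0,0],[0,0,0]],"hand":[3,3,3,3,0.3,0.3]}';python3 -m creep '{"translation":[[0,0,0],[0,0,0],[0,0,0],[0,0,0.3]],"delta_rot":[[0,0,0],[0,0,0],[0,0,0],[0,0,0]],"hand":[0.3,0.3,0.3,0.3]}'
```

```text
clock: 8.18
position: [439.4, 34.9, 9.6]
ee_rot: [0.993, -0.114, 0.001, -0.001]
contact_force: [-0.0, -0.1, -1.3]
gripper_width: 5.4
grasp_force: 59.9
clock: 8.68
position: [438.1, 34.5, 11.6]
ee_rot: [0.993, -0.114, 0.0, -0.0]
contact_force: [0.1, -0.8, 0.2]
gripper_width: 5.8
grasp_force: 60.0
```

```bash
python3 -m creep '{"translation":[[0,0,5],[1,-1,11],[6,-6,11],[11,-11,11],[14.3,-14.7,11],[14.3,-14.7,11],[14.3,-14.7,8],[14.3,-14.7,8]],"delta_rot":[[0,0,0],[0,0,0],[0,0,8],[0,0,16.5],[0,0,16.5],[0,0,16.5],[0,0,16.5],[0,0,16.5]],"hand":[0.3,0.3,0.3,0.3,0.3,0.3,0.3,0.3]}'
python3 - <<'E'
from h import *
s=read_state();print(s['position'],s['ee_rot'],s['gripper_width'])
o=np.zeros((600,800,3),np.uint8)
for i,n in enumerate(("top","side")):
    im,d=get_image(n);np.savez(n+"3.npz",im=im,d=d);P=cloud(n,d);P[d==0]=0;hsv=cv2.cvtColor(im,cv2.COLOR_RGB2HSV);x,y,z=P[...,0],P[...,1],P[...,2]
    a=np.deg2rad(3.4);ex=np.array([np.cos(a),np.sin(a)]);ey=np.array([-ex[1],ex[0]]);q=P[...,:2]-[580.8,-112.3];lx=q@ex;ly=q@ey
    b=(hsv[...,1]<90)&(abs(lx)<70)&(abs(ly)<70)&(z>70)&(z<100);r=cv2.minAreaRect(np.c_[lx[b],ly[b]].astype(np.float32));print(n,"plate",b.sum(),np.round(r[0],1),np.round(r[1],1),round(r[2],1),np.median(z[b]))
    A=np.c_[lx[b],ly[b],np.ones(b.sum())];print(np.linalg.lstsq(A,z[b],rcond=None)[0].round(3),np.percentile(lx[b],[1,99]),np.percentile(ly[b],[1,99]))
    c=im[130:220,240:340] if n=="top" else im[120:220,210:310]
    o[:,400*i:400*i+400]=cv2.resize(c,(400,600))
cv2.imwrite("pics/c3.png",o[...,::-1])
E
```

```text
clock: 9.68
position: [578.4, -112.2, 88.9]
ee_rot: [1.0, 0.03, -0.003, -0.0]
contact_force: [-0.0, 0.5, -0.4]
gripper_width: 5.8
grasp_force: 59.9
[ 578.39389106 -112.22606503   88.92100645] [ 9.99555213e-01  2.96219161e-02 -3.44052905e-03 -2.84687826e-04] 5.82566283055475
top plate 400 [-27.   -1.3] [91.4 39.1] 89.6 82.44696816937267
[-1.5000e-02  0.0000e+00  8.2369e+01] [-46.29467177  -8.06237382] [-45.55788884  43.50830489]
side plate 770 [-1.3  1.3] [84.4 93.5] 0.1 85.97584837301406
[-0.0000e+00 -1.6000e-02  8.6942e+01] [-42.99306305  39.7877879 ] [-43.32329769  46.79565907]
```

View pics/c3.png

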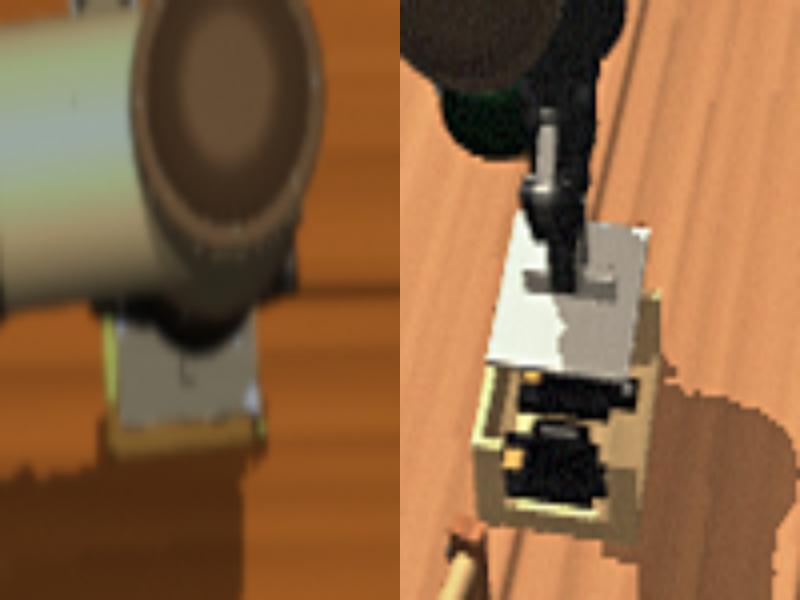

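The plate hangs level over the tray and lines up to within 1 mm once the arm's 2.8 mm lag is taken out. Lowering.

```bash
python3 -m creep '{"translation":[[0,-0.05,0],[0,-0.05,-1],[0,-0.05,-2],[0,-0.05,-3],[0,-0.05,-3],[0,-0.05,-3]],"delta_rot":[[0,0,0],[0,0,0],[0,0,0],[0,0,0],[0,0,0],[0,0,0]],"hand":[0.3,0.3,0.3,0.3,0.3,0.3]}'; python3 -m creep '{"translation":[[0,0,-0.6],[0,0,-1.2],[0,0,-1.6],[0,0,-1.6],[0,0,-1.6]],"delta_rot":[[0,0,0],[0,0,0],[0,0,0],[0,0,0],[0,0,0]],"hand":[0.3,0.3,0.3,0.3,0.3]}'
```

```text
clock: 10.52
position: [581.4, -113.0, 61.3]
ee_rot: [1.0, 0.03, -0.0, 0.0]
contact_force: [-0.3, 0.2, -0.1]
gripper_width: 5.3
grasp_force: 59.9
clock: 11.15
position: [581.3, -113.0, 45.4]
ee_rot: [1.0, 0.03, 0.0, 0.0]
contact_force: [0.3, -0.2, -0.7]
gripper_width: 5.4
grasp_force: 59.9
```

```bash
python3 -m creep '{"translation":[[0,0,-0.2],[0,0,-0.4],[0,0,-0.5],[0,0,-0.5]],"delta_rot":[[0,0,0],[0,0,0],[0,0,0],[0,0,0]],"hand":[0.3,0.3,0.3,0.3]}'
```

```text
clock: 11.65
position: [581.3, -113.0, 41.5]
ee_rot: [1.0, 0.03, 0.0, 0.0]
contact_force: [-2.8, 0.6, 6.0]
gripper_width: 5.7
grasp_force: 60.7
```

```bash
python3 -m creep '{"translation":[[0,0,0],[0,0,0],[0,0,0.3],[0,0,5],[0,0,11],[2,2,15],[4,8,15],[6,13.5,15]],"delta_rot":[[0,0,0],[0,0,0],[0,0,0],[0,0,0],[0,0,0],[0,0,0],[0,0,-6],[0,0,-11.8]],"hand":[3,3,3,3,3,3,4,4]}'; python3 -m creep '{"translation":[[1,6,0],[2,12,0],[2.3,16.2,0],[2.3,16.2,0],[2.3,16.2,0]],"delta_rot":[[0,0,0],[0,0,0],[0,0,0],[0,0,0],[0,0,0]],"hand":[4,4,4,4,4]}'
python3 - <<'E'
from h import *
s=read_state();print(s['joints'].round(2),s['position'],s['gripper_width'],R.from_quat(s['ee_rot']).as_matrix()[:,1])
for i,n in enumerate(("top","side")):
    im,d=get_image(n);P=cloud(n,d);P[d==0]=0;hsv=cv2.cvtColor(im,cv2.COLOR_RGB2HSV);x,y,z=P[...,0],P[...,1],P[...,2]
    a=np.deg2rad(3.4);ex=np.array([np.cos(a),np.sin(a)]);ey=np.array([-ex[1],ex[0]]);q=P[...,:2]-[580.8,-112.3];lx=q@ex;ly=q@ey
    b=(hsv[...,1]<70)&(abs(lx)<55)&(abs(ly)<55)&(z>28)&(z<42);r=cv2.minAreaRect(np.c_[lx[b],ly[b]].astype(np.float32));print(n,"plate",b.sum(),np.round(r[0],1),np.round(r[1],1),round(r[2],1),np.median(z[b]),np.linalg.lstsq(np.c_[lx[b],ly[b],np.ones(b.sum())],z[b],rcond=None)[0].round(3))
    cv2.imwrite(f"pics/{n}4.png",im[...,::-1])
E
```

```text
clock: 12.65
position: [641.8, 23.2, 191.5]
ee_rot: [0.997, -0.075, 0.001, -0.0]
contact_force: [0.4, 0.3, -0.0]
gripper_width: 40.1
grasp_force: 0.0
clock: 13.28
position: [664.0, 183.6, 190.1]
ee_rot: [0.997, -0.073, -0.0, 0.0]
contact_force: [0.1, -0.9, 0.1]
gripper_width: 39.7
grasp_force: 0.0
[ 0.5   0.52  0.12  0.   -1.18  0.92] [663.9714553  183.64373689 190.06210397] 39.73233725391816 [-1.45432440e-01 -9.89368026e-01  5.61392420e-04]
top plate 934 [-0.4 -2.8] [87.3 94.2] 0.1 34.911270005529616 [-3.0000e-03  1.0000e-03  3.4856e+01]
side plate 773 [ 0.2 -0.2] [84.2 96.2] 0.5 36.807009186815435 [5.0000e-03 3.0000e-03 3.6896e+01]
```

```bash
python3 -m creep '{"translation":[[0,0,0],[0,0,0],[0,0,0],[0,0.1,-3],[0,0.1,-5.3],[0,0.1,-5.3],[0,0.1,-5.3]],"delta_rot":[[1.4,9.5,0],[2.8,19,0],[4.18,28.34,0],[4.18,28.34,0],[4.18,28.34,0],[4.18,28.34,0],[4.18,28.34,0]],"hand":[4,4,4,4,4,4,4]}'
python3 - <<'E'
from h import *
s=read_state();M=R.from_quat(s['ee_rot']).as_matrix();print(s['joints'].round(2),s['position'],M[:,2],M[:,1])
o=np.zeros((600,800,3),np.uint8)
for i,n in enumerate(("top","side")):
    im,d=get_image(n);np.savez(n+"5.npz",im=im,d=d)
    c=im[130:220,120:220] if n=="top" else im[190:340,150:250]
    o[:,400*i:400*i+400]=cv2.resize(c,(400,600))
cv2.imwrite("pics/c5.png",o[...,::-1])
E
```

```text
clock: 14.25
position: [664.9, 184.2, 138.8]
ee_rot: [0.967, -0.071, -0.246, -0.018]
contact_force: [0.6, 0.7, -0.1]
gripper_width: 40.1
grasp_force: 0.0
[ 0.39  0.81  0.55 -0.25 -1.74  1.05] [664.85482477 184.22381346 138.76806841] [-0.47240732  0.07046531 -0.87855903] [-1.46358949e-01 -9.89231340e-01 -6.43611932e-04]
```

View pics/c5.png

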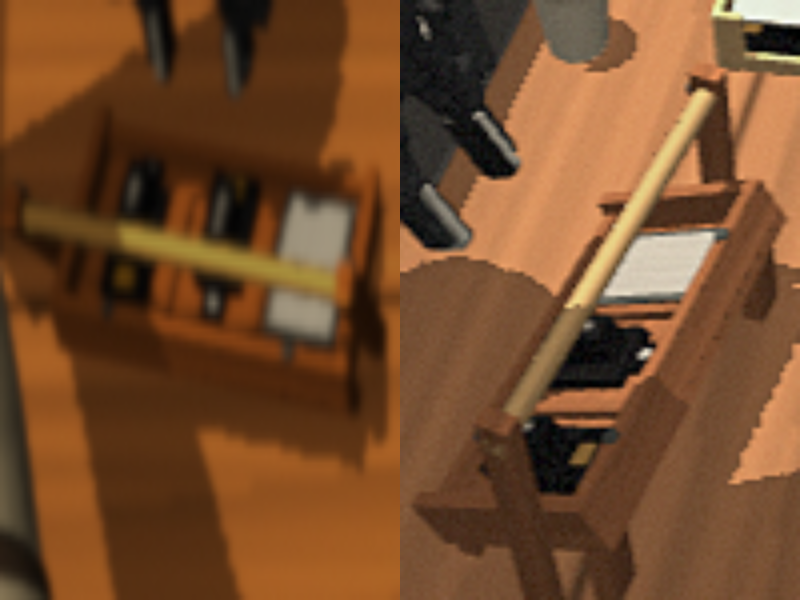

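The top half shows the tilted fingers at crop (162,75) and (235,90), lined up with the middle holder once parallax is counted. The side half shows clear space past the bar. Moving in along the slope normal.

```bash
python3 -m creep '{"translation":[[-2.1,0.3,-3.9],[-3.2,0.5,-6],[-4.3,0.6,-7.9],[-4.3,0.6,-7.9],[-4.3,0.6,-7.9],[-4.3,0.6,-7.9],[-4.3,0.6,-7.9],[-4.3,0.6,-7.9]],"delta_rot":[[0,0,0],[0,0,0],[0,0,0],[0,0,0],[0,0,0],[0,0,0],[0,0,0],[0,0,0]],"hand":[4,4,4,4,4,1.2,1.2,1.2]}';python3 -m creep '{"translation":[[0,0,0],[0,0,0]],"delta_rot":[[0,0,0],[0,0,0]],"hand":[1.2,1.2]}'
```

```text
clock: 15.35
position: [622.4, 191.1, 59.6]
ee_rot: [0.967, -0.07, -0.245, -0.019]
contact_force: [1.4, 0.2, 5.3]
gripper_width: 13.8
grasp_force: 59.8
clock: 15.6
position: [622.3, 191.1, 59.5]
ee_rot: [0.967, -0.07, -0.245, -0.018]
contact_force: [3.2, 1.5, 5.6]
gripper_width: 13.9
grasp_force: 60.0
```

```bash
python3 -m creep '{"translation":[[0.5,-0.1,0.9],[2.6,-0.4,4.9],[4.7,-0.7,8.8],[4.7,-2,12],[4.7,-5,14],[4.7,-5,14],[4.7,-5,14],[4.7,-5,14]],"delta_rot":[[0,0,0],[0,0,0],[0,0,0],[0,0,0],[-1.4,-9.5,0],[-2.8,-19,0],[-4.18,-28.34,0],[-4.18,-28.34,0]],"hand":[1.2,1.2,1.2,1.2,1.2,1.2,1.2,1.2]}'; python3 -m creep '{"translation":[[-2,-6,0],[-4,-12,0],[-6,-18,0],[-8,-23,0],[-8.4,-27,-3],[-8.4,-27,-5],[-8.4,-27,-5]],"delta_rot":[[0,0,0],[0,0,6],[0,0,11.8],[0,0,11.8],[0,0,11.8],[0,0,11.8],[0,0,11.8]],"hand":[1.2,1.2,1.2,1.2,1.2,1.2,1.2]}'
python3 - <<'E'
from h import *
s=read_state();M=R.from_quat(s['ee_rot']).as_matrix();print(s['joints'].round(2),s['position'],M[:,2],np.degrees(np.arctan2(M[1,1],M[0,1])))
E
```

```text
clock: 16.6
position: [663.8, 140.3, 197.7]
ee_rot: [0.997, -0.072, -0.002, 0.001]
contact_force: [0.8, -0.3, -0.0]
gripper_width: 13.7
grasp_force: 59.2
clock: 17.48
position: [583.7, -129.8, 146.4]
ee_rot: [1.0, 0.029, -0.002, -0.0]
contact_force: [-0.7, 0.5, 0.5]
gripper_width: 13.7
grasp_force: 59.2
[ 0.05  0.41 -0.17 -0.   -0.99  1.58] [ 583.71686574 -129.82864683  146.41529892] [-4.92135680e-03  5.19913853e-04 -9.99987755e-01] -86.68777428238961
```

Run:
```python
from h import *
s=read_state();p=s['position']
im,d=get_image("side");P=cloud("side",d);P[d==0]=0
a=np.deg2rad(3.4);ex=np.array([np.cos(a),np.sin(a)]);ey=np.array([-ex[1],ex[0]]);q=P[...,:2]-p[:2];lx=q@ex;ly=q@ey;z=P[...,2]-p[2]
b=(abs(lx)<60)&(abs(ly)<40)&(z<40)&(z>-40)
for k in range(-26,16,3):
    m=b&(z>=k)&(z<k+3)
    if m.sum()>3: print(k,m.sum(),"lx",np.percentile(lx[m],[3,97]).round(1),"ly",np.percentile(ly[m],[3,97]).round(1))
K,D,t,at=cal("side");uv=cv2.projectPoints(np.array([p]),R.from_matrix(rot(at)).inv().as_rotvec(),-rot(at).T@t,K,D)[0].ravel().astype(int);u,v=uv;print(uv)
cv2.imwrite("pics/c6.png",cv2.resize(im[v-50:v+40,u-60:u+60],(800,600))[...,::-1])
```

```text
-20 17 lx [-36.9  32.9] ly [-1.3 17.8]
-17 38 lx [-36.5  35.7] ly [-1.6 17.8]
-14 110 lx [-35.   37.3] ly [-14.  18.]
-11 72 lx [-19.1  36.2] ly [-13.7  17.3]
-8 19 lx [-17.   28.6] ly [ 0.6 10. ]
-5 13 lx [-16.4  16.5] ly [0.6 8.8]
-2 8 lx [-16.8  16.6] ly [ 0.6 11.3]
1 10 lx [-15.8  16.2] ly [-0.9 14. ]
4 12 lx [-15.9  15.3] ly [-10.3  14.3]
7 24 lx [-16.6  17.7] ly [-6.6 18.4]
10 17 lx [-15.5   9. ] ly [-4.9 22.1]
13 14 lx [-9.9  9.4] ly [ 1.1 19.8]
[250 143]
```

View pics/c6.png

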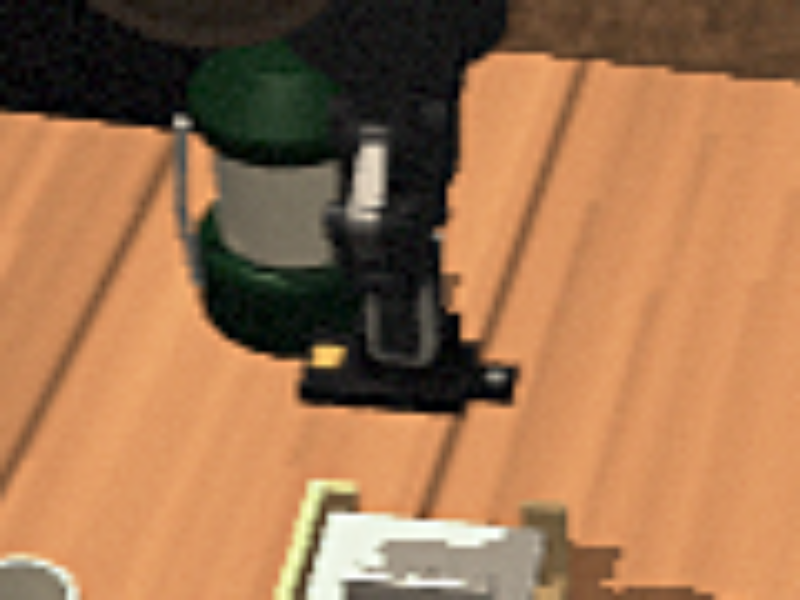

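The holder sits level and centred in the jaws with its lug to the lip. Its underside is about 19.5 mm below the TCP, so the fingertips clear the fin top. Lowering on the −y side.

```bash
python3 -m creep '{"translation":[[-0.1,-1.2,0],[-0.1,-1.2,-4],[-0.1,-1.2,-7.8],[-0.1,-1.2,-7.8],[-0.1,-1.2,-8.6],[-0.1,-1.2,-8.6],[-0.1,-1.2,-8.6]],"delta_rot":[[0,0,0],[0,0,0],[0,0,0],[0,0,0],[0,0,0],[0,0,0],[0,0,0]],"hand":[1.2,1.2,1.2,1.2,1.2,1.2,1.2]}'; python3 -m creep '{"translation":[[0,0,-0.3],[0,0,-0.5],[0,0,-0.5]],"delta_rot":[[0,0,0],[0,0,0],[0,0,0]],"hand":[1.2,1.2,1.2]}'
```

```text
clock: 18.4
position: [584.0, -141.0, 63.6]
ee_rot: [1.0, 0.03, 0.001, 0.0]
contact_force: [1.4, -0.1, -0.7]
gripper_width: 14.1
grasp_force: 59.2
clock: 18.77
position: [583.0, -141.0, 57.1]
ee_rot: [1.0, 0.03, -0.0, -0.0]
contact_force: [0.2, 0.5, -1.2]
gripper_width: 13.9
grasp_force: 59.2
```

```bash
python3 -m creep '{"translation":[[0,0,-0.15],[0,0,-0.25],[0,0,-0.25]],"delta_rot":[[0,0,0],[0,0,0],[0,0,0]],"hand":[1.2,1.2,1.2]}'
```

```text
clock: 19.15
position: [583.4, -141.0, 55.9]
ee_rot: [1.0, 0.03, 0.0, 0.0]
contact_force: [-1.3, 0.5, 4.9]
gripper_width: 13.8
grasp_force: 59.9
```

```bash
python3 -m creep '{"translation":[[0,0,0],[0,0,0.1],[0,0,0.6],[0,0,3],[0,0,9],[1,2,14],[3,8,14],[5,14,14]],"delta_rot":[[0,0,0],[0,0,0],[0,0,0],[0,0,0],[0,0,0],[0,0,0],[0,0,-6],[0,0,-11.8]],"hand":[2.2,2.2,2.2,2.6,4,4,4,4]}'; python3 -m creep '{"translation":[[1,6,0],[2,12,0],[3,18,0],[4,24.6,0],[4,24.6,0],[4,24.6,0],[4,24.6,-3],[4,24.6,-5.7]],"delta_rot":[[0,0,0],[0,0,0],[0,0,0],[1.4,9.5,0],[2.8,19,0],[4.18,28.34,0],[4.18,28.34,0],[4.18,28.34,0]],"hand":[4,4,4,4,4,4,4,4]}'
python3 - <<'E'
from h import *
s=read_state();M=R.from_quat(s['ee_rot']).as_matrix();print(s['joints'].round(2),M[:,2],M[:,1])
ex=np.array([np.cos(np.deg2rad(171.6)),np.sin(np.deg2rad(171.6))]);ey=np.array([-ex[1],ex[0]])
for n in("top","side"):
    im,d=get_image(n);np.savez(n+"7.npz",im=im,d=d);P=cloud(n,d);P[d==0]=0;hsv=cv2.cvtColor(im,cv2.COLOR_RGB2HSV)
    q=P[...,:2]-[612.5,193];lx=q@ex;ly=q@ey;z=P[...,2];s_=lx*np.cos(.5)+(z-42)*np.sin(.5);h=-lx*np.sin(.5)+(z-42)*np.cos(.5)
    b=(abs(ly+62)<22)&(abs(s_)<22)&(h>18)&(h<33)&(hsv[...,2]<120);print(n,"block",b.sum(),"ly",np.percentile(ly[b],[3,97]).round(1),"s",np.percentile(s_[b],[3,97]).round(1),"h",np.median(h[b]).round(1))
    a=np.deg2rad(3.4);tx=np.array([np.cos(a),np.sin(a)]);ty=np.array([-tx[1],tx[0]]);q=P[...,:2]-[580.8,-112.3];lx=q@tx;ly=q@ty
    b=(z>53)&(z<70)&(abs(ly+28)<14)&(abs(lx)<28);r=cv2.minAreaRect(np.c_[lx[b],ly[b]].astype(np.float32));print("  placed",b.sum(),np.round(r[0],1),np.round(r[1],1),round(r[2],1),np.median(z[b]))
    b=(hsv[...,1]<70)&(hsv[...,2]>90)&(abs(lx)<55)&(abs(ly)<55)&(z>28)&(z<42);print("  plate lvl",np.linalg.lstsq(np.c_[lx[b],ly[b],np.ones(b.sum())],z[b],rcond=None)[0].round(3),np.percentile(lx[b],[1,99]).round(1),np.percentile(ly[b],[1,99]).round(1))
E
```

```text
clock: 20.15
position: [633.4, -1.3, 196.4]
ee_rot: [0.997, -0.075, 0.001, -0.0]
contact_force: [1.2, -0.1, 0.2]
gripper_width: 39.7
grasp_force: 0.0
clock: 21.15
position: [673.2, 243.3, 135.7]
ee_rot: [0.966, -0.071, -0.247, -0.018]
contact_force: [-0.5, 0.0, 0.2]
gripper_width: 39.9
grasp_force: 0.0
[ 0.45  0.86  0.64 -0.28 -1.77  0.98] [-0.47517242  0.07006163 -0.87709893] [-1.46306873e-01 -9.89239223e-01  2.43168887e-04]
top block 66 ly [-66.3 -50.6] s [-16.5  14. ] h 26.2
  placed 80 [ -1.3 -29.9] [16.4 34. ] 88.4 63.418329912750664
  plate lvl [ 2.0000e-03 -9.0000e-03  3.5054e+01] [-43.4  39.7] [-46.   43.6]
side block 73 ly [-70.  -54.7] s [ 6.1 18. ] h 26.7
  placed 108 [  1.6 -28.6] [35.7 19.7] 1.6 63.48441311348864
  plate lvl [ 4.0000e-03 -2.0000e-03  3.6789e+01] [-41.6  41.5] [-45.9  45.1]
```

```bash
python3 -m creep '{"translation":[[-2.1,0.3,-3.9],[-3.2,0.5,-6],[-4.3,0.6,-7.9],[-4.3,0.6,-7.9],[-4.3,0.6,-7.9],[-4.3,0.6,-7.9],[-4.3,0.6,-7.9],[-4.3,0.6,-7.9]],"delta_rot":[[0,0,0],[0,0,0],[0,0,0],[0,0,0],[0,0,0],[0,0,0],[0,0,0],[0,0,0]],"hand":[4,4,4,4,4,1.2,1.2,1.2]}';python3 -m creep '{"translation":[[0,0,0],[0,0,0]],"delta_rot":[[0,0,0],[0,0,0]],"hand":[1.2,1.2]}'
```

```text
clock: 22.25
position: [630.9, 249.7, 60.2]
ee_rot: [0.967, -0.071, -0.245, -0.019]
contact_force: [1.5, 0.4, 5.8]
gripper_width: 14.0
grasp_force: 59.7
clock: 22.5
position: [631.0, 249.7, 60.2]
ee_rot: [0.967, -0.071, -0.245, -0.019]
contact_force: [2.9, 0.4, 6.3]
gripper_width: 13.8
grasp_force: 59.9
```

```bash
python3 -m creep '{"translation":[[0.5,-0.1,0.9],[2.6,-0.4,4.9],[4.7,-0.7,8.8],[4.7,-2,12],[4.7,-5,14],[4.7,-5,14],[4.7,-5,14],[4.7,-5,14]],"delta_rot":[[0,0,0],[0,0,0],[0,0,0],[0,0,0],[-1.4,-9.5,0],[-2.8,-19,0],[-4.18,-28.34,0],[-4.18,-28.34,0]],"hand":[1.2,1.2,1.2,1.2,1.2,1.2,1.2,1.2]}'; python3 -m creep '{"translation":[[-1,-4,0],[-3,-9,0],[-5,-14,0],[-7,-19,0],[-9,-24,0],[-9.8,-28.5,0],[-9.8,-28.5,0],[-9.8,-28.5,0]],"delta_rot":[[0,0,-10.5],[0,0,-21],[0,0,-31.5],[0,0,-42],[0,0,-52.5],[0,0,-63],[0,0,-73.5],[0,0,-84]],"hand":[1.2,1.2,1.2,1.2,1.2,1.2,1.2,1.2]}'; python3 -m creep '{"translation":[[0,0,0],[0,0,0],[0,0,0],[0,0,0],[0,0,0],[0,0,0],[0,0,-2],[0,0,-5]],"delta_rot":[[0,0,-10.5],[0,0,-21],[0,0,-31.5],[0,0,-42],[0,0,-52.5],[0,0,-63],[0,0,-73.5],[0,0,-84.2]],"hand":[1.2,1.2,1.2,1.2,1.2,1.2,1.2,1.2]}'
python3 - <<'E'
from h import *
s=read_state();M=R.from_quat(s['ee_rot']).as_matrix();print(s['joints'].round(2),M[:,2],np.degrees(np.arctan2(M[1,1],M[0,1])))
E
```

```text
clock: 23.5
position: [672.3, 198.8, 198.0]
ee_rot: [0.997, -0.072, -0.003, 0.001]
contact_force: [-0.4, 0.9, -0.3]
gripper_width: 13.9
grasp_force: 59.1
clock: 24.5
position: [579.5, -86.5, 198.8]
ee_rot: [-0.689, 0.725, 0.001, -0.0]
contact_force: [0.3, -0.1, -1.3]
gripper_width: 13.6
grasp_force: 59.1
clock: 25.5
position: [580.6, -85.6, 149.1]
ee_rot: [-0.026, 1.0, 0.0, 0.001]
contact_force: [-0.1, -0.3, -1.2]
gripper_width: 13.7
grasp_force: 59.1
[ 0.13  0.39 -0.2  -0.   -0.97 -1.65] [ 1.87350013e-03  7.94699763e-04 -9.99997929e-01] 93.02515830681781
```

```bash
python3 -m creep '{"translation":[[0,0.1,0],[0,0.1,0]],"delta_rot":[[0,0,0.3],[0,0,0.3]],"hand":[1.2,1.2]}'
python3 - <<'E'
from h import *
s=read_state();p=s['position']
im,d=get_image("side");P=cloud("side",d);P[d==0]=0
a=np.deg2rad(3.4);ex=np.array([np.cos(a),np.sin(a)]);ey=np.array([-ex[1],ex[0]]);q=P[...,:2]-p[:2];lx=q@ex;ly=q@ey;z=P[...,2]-p[2]
b=(abs(lx)<60)&(abs(ly)<40)
for k in(-23,-20,-17,-14,-11,-5,1):
    m=b&(z>=k)&(z<k+3)
    if m.sum()>3: print(k,m.sum(),"lx",np.percentile(lx[m],[3,97]).round(1),"ly",np.percentile(ly[m],[3,97]).round(1))
E
```

```text
clock: 25.75
position: [580.0, -84.6, 149.7]
ee_rot: [-0.034, 0.999, -0.0, 0.001]
contact_force: [-0.1, -0.7, -0.2]
gripper_width: 13.9
grasp_force: 59.1
-20 22 lx [-33.7  23.6] ly [ 6.1 17.5]
-17 48 lx [-36.3  35.1] ly [-7.  17.8]
-14 132 lx [-35.2  36.5] ly [-14.2  17.6]
-11 56 lx [-21.1  35.6] ly [-12.   16.8]
-5 10 lx [-18.4  15.5] ly [-0.1  8.6]
1 10 lx [-17.   13.4] ly [ 6.1 14.2]
```

```bash
python3 -m creep '{"translation":[[0.1,0,-3],[0.1,0,-6],[0.1,0,-8.4],[0.1,0,-8.4],[0.1,0,-8.9],[0.1,0,-8.9],[0.1,0,-8.9]],"delta_rot":[[0,0,0],[0,0,0],[0,0,0],[0,0,0],[0,0,0],[0,0,0],[0,0,0]],"hand":[1.2,1.2,1.2,1.2,1.2,1.2,1.2]}'; python3 -m creep '{"translation":[[0,0,-0.2],[0,0,-0.3],[0,0,-0.3]],"delta_rot":[[0,0,0],[0,0,0],[0,0,0]],"hand":[1.2,1.2,1.2]}'
```

```text
clock: 26.68
position: [580.3, -84.4, 60.8]
ee_rot: [-0.033, 0.999, 0.0, 0.001]
contact_force: [-0.1, -0.1, -0.7]
gripper_width: 14.0
grasp_force: 59.1
clock: 27.05
position: [579.7, -84.4, 56.7]
ee_rot: [-0.033, 0.999, -0.0, -0.0]
contact_force: [-0.0, -0.6, 0.1]
gripper_width: 13.9
grasp_force: 59.1
```

```bash
python3 -m creep '{"translation":[[0,0,-0.15],[0,0,-0.25],[0,0,-0.25]],"delta_rot":[[0,0,0],[0,0,0],[0,0,0]],"hand":[1.2,1.2,1.2]}'
```

```text
clock: 27.42
position: [579.9, -84.4, 56.4]
ee_rot: [-0.033, 0.999, -0.0, 0.0]
contact_force: [-3.9, 1.1, 9.6]
gripper_width: 13.8
grasp_force: 60.3
```

Touchdown at 56.4. Release, rise and move away, then check.

```bash
python3 -m creep '{"translation":[[0,0,0],[0,0,0.1],[0,0,0.6],[0,0,3],[0,0,9],[-2,2,14],[-8,4,14],[-14,4,14]],"delta_rot":[[0,0,0],[0,0,0],[0,0,0],[0,0,0],[0,0,0],[0,0,0],[0,0,0],[0,0,0]],"hand":[2.2,2.2,2.2,2.6,4,4,4,4]}'; python3 -m creep '{"translation":[[-4,6,2],[-8,12,2],[-8,18,2],[-8,18,2]],"delta_rot":[[0,0,0],[0,0,0],[0,0,0],[0,0,0]],"hand":[4,4,4,4]}'
python3 - <<'E'
from h import *
o=np.zeros((600,800,3),np.uint8)
for i,n in enumerate(("top","side")):
    im,d=get_image(n);P=cloud(n,d);P[d==0]=0;hsv=cv2.cvtColor(im,cv2.COLOR_RGB2HSV);z=P[...,2]
    a=np.deg2rad(3.4);tx=np.array([np.cos(a),np.sin(a)]);ty=np.array([-tx[1],tx[0]]);q=P[...,:2]-[580.8,-112.3];lx=q@tx;ly=q@ty
    for y0 in(-28,28):
        b=(z>56)&(z<70)&(abs(ly-y0)<16)&(abs(lx)<28);r=cv2.minAreaRect(np.c_[lx[b],ly[b]].astype(np.float32));print(n,"block",b.sum(),np.round(r[0],1),np.round(r[1],1),round(r[2],1),np.median(z[b]))
    b=(hsv[...,1]<70)&(hsv[...,2]>90)&(abs(lx)<55)&(abs(ly)<55)&(z>28)&(z<42);print("  plate",np.linalg.lstsq(np.c_[lx[b],ly[b],np.ones(b.sum())],z[b],rcond=None)[0].round(3),np.percentile(lx[b],[1,99]).round(1),np.percentile(ly[b],[1,99]).round(1))
    c=im[140:215,245:330] if n=="top" else im[145:215,215:295]
    o[:,400*i:400*i+400]=cv2.resize(c,(400,600))
cv2.imwrite("pics/c8.png",o[...,::-1])
E
```

```text
clock: 28.42
position: [438.7, -43.6, 194.9]
ee_rot: [-0.033, 0.999, 0.0, 0.001]
contact_force: [-0.9, -0.1, 0.9]
gripper_width: 40.0
grasp_force: 0.0
clock: 28.92
position: [359.2, 138.4, 215.2]
ee_rot: [-0.035, 0.999, 0.001, 0.001]
contact_force: [0.4, -0.3, -0.1]
gripper_width: 39.9
grasp_force: 0.0
top block 79 [ -1.2 -29.8] [15.9 34.4] 89.4 62.440729674523936
top block 78 [-2.3 26.8] [35.6 15.5] 2.7 62.81085666427339
  plate [-1.1000e-02 -1.0000e-03  3.5253e+01] [-43.7  42.8] [-46.5  42.6]
side block 96 [  1.5 -27.7] [18.9 34.9] 88.5 63.48969834530163
side block 105 [ 0.2 28.8] [35.6 20.1] 2.9 64.11530324261219
  plate [ 1.0000e-03 -2.0000e-03  3.6957e+01] [-41.7  41.6] [-47.2  46.1]
```

View pics/c8.png

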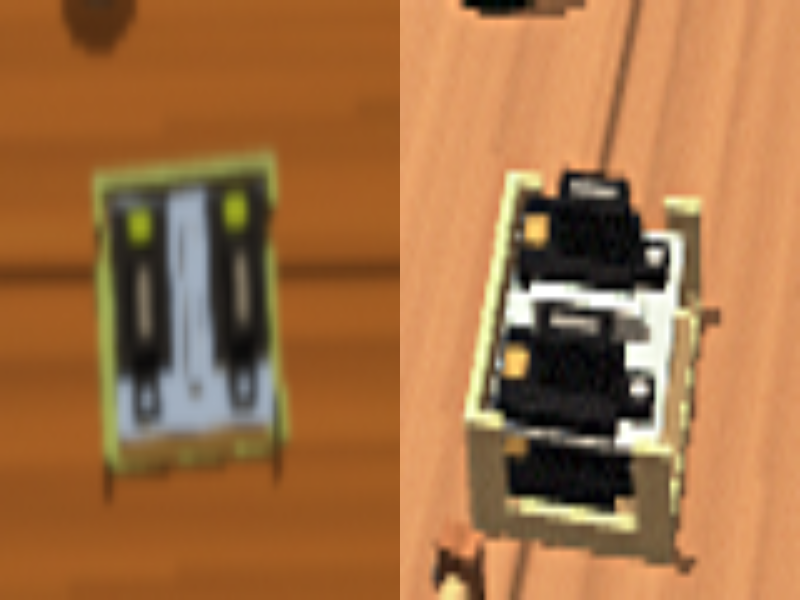

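Both upper holders lie flat on the plate on either side of the fin, lugs to the lip, and every measured position is within tolerance. Handing in.

```bash
python3 -c "
from bench import *
print(job_done())"
```

```text
the job is handed in; nothing more can be done
None
```

I packed all three loose holders and the separator plate and handed the job in at about 29 s; the final camera check put everything within tolerance, but the hand-in call returned no verdict.

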